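Fit the charged battery pack to the nail-drill control unit

ROBOT

A 6-joint arm with a two-finger parallel gripper is mounted at the origin on a cart in front of the work surface, level with it; the furniture and walls round the work are solid. World frame = base frame: x ahead of the robot, y to its left, z up, the work surface at z = 0. Lengths are in mm, angles in rad, forces in N, time in s.
With the tool pointing down it reaches from about 275 to 875 mm from the base axis. Payload 12.5 kg.
Tool frame: the origin (TCP) lies at the very end of the fingers, on their centre line; the grasp point (between the pads) lies 19 mm behind it (manip.hold_point_z is the distance from the TCP to the grasp point, in mm); z points along the fingers, y is the line along which they close (so a half turn about z gives the same grasp; the last joint's range is limited). The gripper opens to 85 mm and grips with 20 to 120 N. Pads are 22 mm wide; open, the fingers measure 114 mm over their backs; the gripper's body (76 mm by 85 mm) begins 54 mm behind the grasp point. The pads swing forward as they close: fully open they stand 13 mm farther back than shut.
Start: joints at [-1.395, 0.351, 1.652, -0, 1.139, -0.085], TCP at [141.84, -531.381, 231.29] pointing down, gripper open.
Joint ranges: [-2.75, 2.75], [-0.79, 2.1], [0.01, 2.65], [-1.57, 4.71], [0.07, 3.14], [-2.87, 2.87]. Speed limits (rad/s): [2.22, 2.22, 2.79, 3.14, 3.14, 3.14].

INTERFACE

Orientations are given as a unit quaternion [x, y, z, w].
In Python, from workcell import manip, optics gives the robot as it stands.
- The arm moves only by the tool drive_tool, never from a script. Its argument "series" is a list of rows, each an object with "claw": the finger opening in mm, from 0 to 85.4; "delta_pos": the shift along the tool's x, y, z in mm, a list of three; "yaw": the turn about the tool's z in rad. A call has exactly 8 rows; each row is the pose to reach, as a shift and turn from the pose commanded when the call began, along the tool's axes at that moment; what a row does not reach only later rows make up. A row lasts 1/8 s, in which the tool goes at most 62.5 mm and 10.7 degrees, less where a joint would pass 70% of its speed; a pose out of reach is approached as far as the arm can. A call with a gripper value outside its range is refused whole. The fingers move at their own pace and stop on an object; the grip force is fixed at half the most. Time passes only in rows, so rows that repeat a pose let the fingers close, or fill a call up. It gives the time, the measured TCP pose, the force, the opening and the grip force at its end, in the units of the state.
- manip.sense(): the state, without advancing time (a new reading comes with each control period).
- optics.snapshot(name): name is "side" or "top"; returns the picture (480x640x3 uint8, red, green, blue); there is no depth.
- optics.get_calibration(name): a dict with "fx", "fy", "cx", "cy" (pixels), "distortion" ([k1, k2, p1, p2, k3] as OpenCV has them; the pictures are not rectified), "pose" (4x4, takes a point from camera to world coordinates). Camera axes: x right, y up, looking along -z (the intrinsics and any distortion apply to the point x, -y, -z); pixel columns grow to the right and rows downward; lengths in mm; the calibration is good to about 2 mm. A picture is of the moment at which its call begins. get_calibration takes no time and is no camera call.
- manip.close_job(): hands the job in; it is judged then, once.
The state is a dict: "time": time; "q": joint angles; "qvel": joint speeds; "joint_efforts": joint torques, N m; "eef_pos": TCP position; "ee_rot": TCP orientation; "ft_force": force on the tool from outside, world axes, zero at the start; "wrist_torque": the same for the moment, N m; "opening": finger opening in mm; "gripper_force": force on a finger pad.
Only numpy, scipy, OpenCV 4.12 (cv2) and the standard library are available. Lean on these libraries where they do the work, as an engineer would, in place of code of your own. Each camera call takes 0.05 s, during which the arm holds its last target. There are 200 camera calls.

TASK

The charged battery pack lies flush in its charger: press down its ribbed end so that the contact end tips up, lift the pack out by that raised end and lay it flat on the worktop, because the contact end must stay free for what follows. Then take it by its ribbed half, set it between the rails of the nail-drill control unit and slide it, contacts first, under the hood until it stops; let go and leave it lying there. Do not upset or shove the amber bottle, the cream jar or the white beaker standing nearby.

Things in the scene. Friction and masses are not known exactly. Their poses are not given: they have to be found in the camera images.
- pack: black rectangular battery pack, 100 long x 46 wide x 20 mm thick, 0.14 to 0.24 kg, loose. Origin: centre of its underside; x runs along its length to the contact end (brass blades), z up through the top. Six rubber ribs cross the top of its -x end. At the start it lies level in the charger's well, its top flush with the charger's top.
- pack_contacts (a point): centre of the pack's contact end face (50 mm along +x from the pack's origin, 10 mm above its underside)
- pack_ribs (a point): where to press: on the top face over the ribs, 36 mm along -x from the pack's origin. A push of a few N, about 15 mm down, rocks the pack over the ridge on to the ramp; it then stays tipped by itself at about 27 degrees, the contact end about 20 mm higher, its flanks there standing clear of the charger's top.
- charger: white charger block, fixed, 146 x 90 mm (152 x 96 at its skirt), 53 mm high. Origin: centre of its underside; x as the pack's x at the start (towards the contact end). Well for the pack: x -62 to +51.5 mm, y +-24.5 mm. Its floor is level, 33 mm above the worktop, from the contact end to a ridge at x = -2 mm; from there it falls 27 degrees under the ribs.
- unit: white nail-drill control unit, fixed, 158 x 92 mm. Origin: centre of its underside; x points to its tall end, the hood (x +15 to +75 mm, 52 mm high, dial to 62 mm). Open tray at x -80 to +15 mm, floor 12 mm above the worktop; on it two rails, x -73 to +15 mm, inner faces y +-25 mm, tops 18 mm above the worktop, inner top edges bevelled 3 mm.
- unit_mouth (a point): centre of the hood's mouth, 15 mm along the unit's x, 22 mm above the worktop, where the pack's contact end enters along +x. The opening is 51 mm wide, from the tray's floor to 35 mm above the worktop, 30 mm deep; the pack slides in freely on the floor.
- unit_stop (a point): where the centre of the pack's contact end face is when it is fully home against the stop, 45 mm along the unit's x, 22 mm above the worktop; the ribbed end then still stands out on the tray
- amber_bottle: bystander: brown dropper bottle beside the cream jar, 33 mm wide, 102 mm tall, loose, standing; origin at the centre of its underside
- cream_jar: bystander: jar with black lid, 72 mm wide, 86 mm tall, loose; origin at the centre of its underside
- beaker: bystander: small white cup, 64 mm wide, 61 mm tall, loose; origin at the centre of its underside

How it is judged:
By the outcome, as a careful person would: the job done as asked, in the order asked, and still so for the second after the job is handed in, with the robot touching nothing.
It also fails if it takes over 64 s, if anything falls off the work surface, if the arm or the gripper's body presses on something with over 40 N, if the wrist force passes 120 N, or if a joint passes its speed limit or range.

## Working session

There is one attempt and no reset: what is moved stays moved. The work goes in short steps, Python scripts to look and compute and a tool call to move; the robot and the scene stay as the last step left them, time stands still between calls to the robot, and variables do not carry over. Pictures are saved under pics/ and viewed, at most 10 in all, crops included, and the job is handed in when it is done.

Besides the shell and the picture viewer there is one more tool, called after ">>>" as name([rows], argument=value, ...), one row to a line, values as JSON. drive_tool: Moves the arm, as the interface text tells. Its arguments: {"type":"object","properties":{"series":{"type":"array"}},"required":["series"]}

```bash
mkdir -p pics; ls
python3 - <<'E'
from workcell import manip, optics
import cv2, numpy as np
for n in ("side","top"):
    im=optics.snapshot(n); cv2.imwrite(f"pics/{n}0.png",im[:,:,::-1]); 
    c=optics.get_calibration(n); print(n,{k:np.round(v,3).tolist() for k,v in c.items()})
print(manip.sense())
E
```

```text
pics
side {'fx': 507.32, 'fy': 507.32, 'cx': 315.881, 'cy': 243.443, 'distortion': [0.048, 0.0, 0.0, 0.0, 0.0], 'pose': [[-1.0, -0.026, 0.011, 592.526], [0.024, -0.618, 0.786, 1050.67], [-0.014, 0.786, 0.618, 781.991], [0.0, 0.0, 0.0, 1.0]]}
top {'fx': 607.092, 'fy': 607.092, 'cx': 319.819, 'cy': 241.378, 'distortion': [-0.151, 0.0, 0.0, 0.0, 0.0], 'pose': [[-0.023, 0.996, -0.084, 479.054], [-1.0, -0.023, -0.008, 113.562], [-0.01, 0.084, 0.996, 1508.458], [0.0, 0.0, 0.0, 1.0]]}
{'time': 0.1, 'q': array([-1.39461159e+00,  3.51163429e-01,  1.65236355e+00,  7.18599821e-06,
        1.13910040e+00, -8.46218282e-02]), 'qvel': array([-3.25057792e-04, -2.55842799e-03, -1.15509589e-03, -8.98514824e-05,
       -5.55082268e-05, -8.50139062e-04]), 'joint_efforts': array([ 2.25337112e-04, -5.06833863e+01, -2.91875625e+01, -5.16511284e-05,
        2.68883901e-03,  2.26049758e-05]), 'eef_pos': array([ 141.78508776, -531.10054711,  230.82130841]), 'ee_rot': array([ 9.91509597e-01,  1.30032501e-01, -2.04183070e-05, -5.16972876e-04]), 'ft_force': array([-0.29735338,  0.80721255,  0.43490979]), 'wrist_torque': array([-0.01302003, -0.026914  ,  0.00684111]), 'gripper_force': 0.0, 'opening': 85.56662763417349}
```

View pics/top0.png

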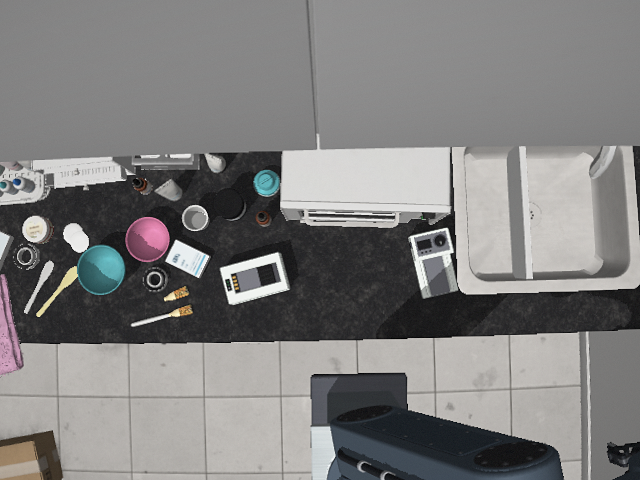

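View pics/side0.png

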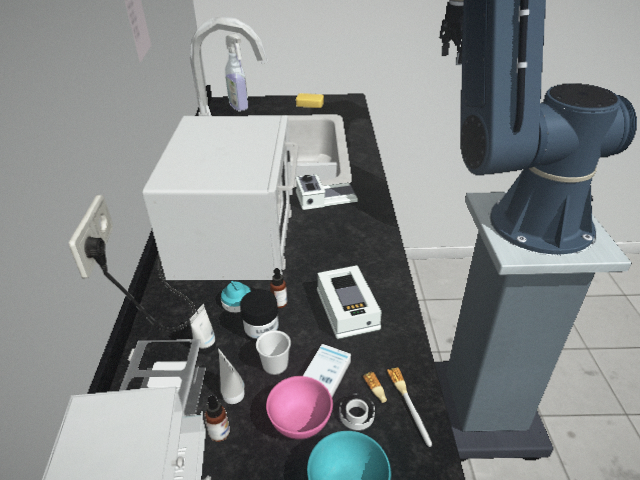

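Top view: the charger is at about (255,278) with its contacts to the left (brass at 237,283). The unit is at about (433,263), hood away from the robot. The side view agrees. The bottle, jar and beaker stand at about (263,218), (231,205) and (195,217).

```bash
cat > h.py <<'E'
from workcell import manip, optics
import cv2, numpy as np
def cast(n,px,z):
    c=optics.get_calibration(n); K=np.array([[c['fx'],0,c['cx']],[0,c['fy'],c['cy']],[0,0,1]])
    u=cv2.undistortPoints(np.float64(px).reshape(-1,1,2),K,np.float64(c['distortion'])).reshape(-1,2)
    d=np.c_[u[:,0],-u[:,1],-np.ones(len(u))]@c['pose'][:3,:3].T; o=c['pose'][:3,3]
    return o+d*((z-o[2])/d[:,2])[:,None]
def proj(n,P):
    c=optics.get_calibration(n); K=np.array([[c['fx'],0,c['cx']],[0,c['fy'],c['cy']],[0,0,1]])
    p=(np.atleast_2d(P)-c['pose'][:3,3])@c['pose'][:3,:3]*[1,-1,-1]
    return cv2.projectPoints(p,np.zeros(3),np.zeros(3),K,np.float64(c['distortion']))[0].reshape(-1,2)
def crop(n,box,s,f,im=None):
    im=optics.snapshot(n) if im is None else im
    a,b,c,d=box; o=cv2.resize(im[b:d,a:c],None,fx=s,fy=s,interpolation=cv2.INTER_CUBIC); cv2.imwrite(f,o[:,:,::-1]); return im
E
python3 - <<'E'
from h import *
t=cv2.imread('pics/top0.png')[:,:,::-1]; s=cv2.imread('pics/side0.png')[:,:,::-1]
o=np.zeros((600,800,3),np.uint8)
for k,(im,x,y) in enumerate([(t,210,240),(t,395,215),(s,305,255),(s,285,160)]):
    o[k//2*300:k//2*300+300,k%2*400:k%2*400+400]=cv2.resize(im[y:y+75,x:x+100],(400,300),interpolation=cv2.INTER_CUBIC)
cv2.imwrite('pics/c1.png',o[:,:,::-1])
m=(t.min(2)>140).astype(np.uint8)
for nm,b in (('charger',(210,240,310,315)),('unit',(395,222,458,305))):
    mm=np.zeros_like(m); mm[b[1]:b[3],b[0]:b[2]]=m[b[1]:b[3],b[0]:b[2]]
    cs=max(cv2.findContours(mm,0,1)[0],key=cv2.contourArea)
    r=cv2.minAreaRect(cs); bp=cv2.boxPoints(r); print(nm,r)
    for z in (0,12,53): print(z,cast('top',bp,z).round(1).tolist(), cast('top',[r[0]],z).round(1))
E
```

```text
charger ((253.70687866210938, 278.4827575683594), (39.33027648925781, 61.57658004760742), 74.93151092529297)
0 [[546.8, 378.8, 0.0], [583.5, 229.0, 0.0], [488.5, 205.3, 0.0], [451.7, 354.3, 0.0]] [[517.6 291.7   0. ]]
12 [[546.3, 376.7, 12.0], [582.7, 228.1, 12.0], [488.4, 204.6, 12.0], [451.9, 352.4, 12.0]] [[517.3 290.2  12. ]]
53 [[544.4, 369.5, 53.0], [579.8, 225.0, 53.0], [488.1, 202.1, 53.0], [452.7, 345.9, 53.0]] [[516.2 285.4  53. ]]
unit ((439.5927734375, 259.59832763671875), (65.86695098876953, 51.48683547973633), 76.4295654296875)
0 [[620.7, -93.0, 0.0], [648.3, -220.8, 0.0], [486.6, -253.5, 0.0], [460.1, -126.3, 0.0]] [[ 553.6 -173.     0. ]]
12 [[619.6, -91.4, 12.0], [646.9, -218.1, 12.0], [486.5, -250.6, 12.0], [460.2, -124.4, 12.0]] [[ 553.1 -170.8   12. ]]
53 [[615.7, -85.7, 53.0], [642.3, -209.1, 53.0], [486.3, -240.6, 53.0], [460.8, -117.9, 53.0]] [[ 551. -163.   53.]]
```

View pics/c1.png

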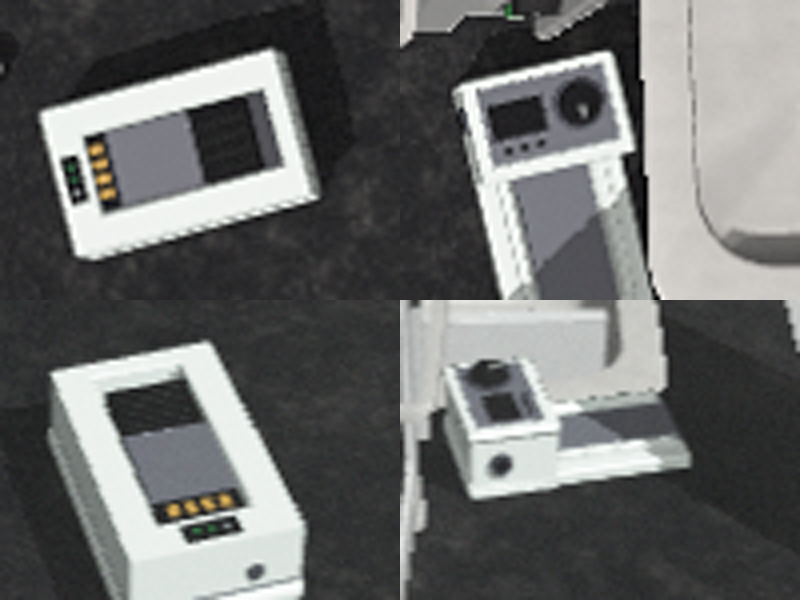

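Crop: the contacts are at the charger's left end and the ribs at the right. The unit's tray runs toward the robot, and the hood top is at about (409–453, 227–261). I need a finer view of the unit, and line fits for both.

Run:
```python
from h import *
t=cv2.imread('pics/top0.png')[:,:,::-1]; s=cv2.imread('pics/side0.png')[:,:,::-1]
o=np.zeros((600,800,3),np.uint8)
o[:,:400]=cv2.resize(t[222:303,405:459],(400,600),interpolation=cv2.INTER_CUBIC)
o[:300,400:]=cv2.resize(s[168:213,292:360],(400,300),interpolation=cv2.INTER_CUBIC)
o[300:,400:]=cv2.resize(t[190:240,180:280],(400,300),interpolation=cv2.INTER_CUBIC)
cv2.imwrite('pics/c2.png',o[:,:,::-1])
# charger well corners (from tile): top
w=np.array([(83,135),(262,92),(285,165),(103,212)])/4+[210,240]
P=cast('top',w,53); print('well top',P.round(1).tolist())
print('centre',P.mean(0),'lens',[np.linalg.norm(P[i]-P[(i+1)%4]).round(1) for i in range(4)])
for a,b in((1,0),(2,3)): d=P[b]-P[a]; print('ang',np.arctan2(d[1],d[0]))
w=np.array([(103,395),(185,373),(253,495),(157,523)])/4+[305,255-75]
P=cast('side',w,53); print('well side',P.round(1).tolist(),P.mean(0),[np.linalg.norm(P[i]-P[(i+1)%4]).round(1) for i in range(4)])
for a,b in((0,3),(1,2)): d=P[b]-P[a]; print('ang',np.arctan2(d[1],d[0]))
```

```text
well top [[528.7, 340.8, 53.0], [552.3, 232.3, 53.0], [508.2, 219.2, 53.0], [482.3, 329.3, 53.0]]
centre [517.86045069 280.3936216   53.        ] lens [np.float64(111.0), np.float64(46.0), np.float64(113.1), np.float64(47.9)]
ang 1.784271492966736
ang 1.8019807656651394
well side [[551.2, 246.6, 53.0], [506.2, 230.7, 53.0], [479.4, 324.2, 53.0], [529.0, 341.9, 53.0]] [516.44054213 285.83418069  53.        ] [np.float64(47.8), np.float64(97.3), np.float64(52.6), np.float64(97.9)]
ang 1.8003223856959971
ang 1.8497868342807477
```

View pics/c2.png

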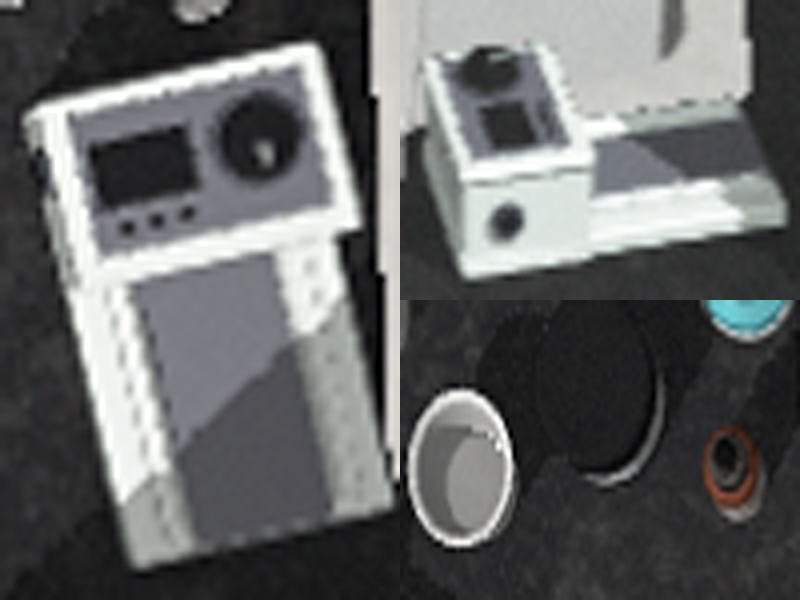

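The unit's rail inner floor edges are, in the tile, left (133,285)→(195,540) and right (275,255)→(332,512). The hood top corners are about (60,103), (320,42), (358,228) and (85,282).

Run:
```python
from h import *
f=lambda p:np.array(p)/7.407+[405,222]-0.5+0.07
P=cast('top',f([(133,285),(195,540),(275,255),(332,512)]),12); print('floor',P.round(1).tolist())
for a,b in((1,0),(3,2)): d=P[b]-P[a]; print('ang',np.arctan2(d[1],d[0]),np.linalg.norm(d))
H=cast('top',f([(60,103),(320,42),(358,228),(85,282)]),52); print('hood',H.round(1).tolist(),H.mean(0).round(1),[np.linalg.norm(H[i]-H[(i+1)%4]).round(1) for i in range(4)])
# tray front end: outer corners at z~12
E_=cast('top',f([(135,570),(393,508)]),6); print('tray end',E_.round(1).tolist(),E_.mean(0))
g=lambda p:(np.array(p)-[400,0])/[5.882,6.667]+[292,168]
S=cast('side',g([(425,55),(545,47),(592,152),(465,178)]),52); print('hood side',S.round(1).tolist(),S.mean(0).round(1),[np.linalg.norm(S[i]-S[(i+1)%4]).round(1) for i in range(4)])
# bystanders
b=lambda p:(np.array(p)-[400,300])/[4,6]+[180,190]
for n,p,z in(('beaker',(460,468),61),('jar',(598,392),86),('bottle',(731,463),102)): print(n,cast('top',[b(p)],z).round(0))
```

```text
floor [[553.0, -128.1, 12.0], [467.5, -146.0, 12.0], [561.9, -176.4, 12.0], [475.5, -192.5, 12.0]]
ang 0.20648956299575666 87.38339114978406
ang 0.18432444990221378 87.83661734326904
hood [[611.0, -99.9, 52.0], [629.0, -186.3, 52.0], [567.8, -196.3, 52.0], [552.4, -106.0, 52.0]] [ 590.1 -147.1   52. ] [np.float64(88.3), np.float64(62.1), np.float64(91.7), np.float64(58.9)]
tray end [[458.0, -126.5, 6.0], [476.2, -214.5, 6.0]] [ 467.11730262 -170.49787249    6.        ]
hood side [[627.4, -184.6, 52.0], [570.2, -188.4, 52.0], [550.9, -105.1, 52.0], [608.8, -88.5, 52.0]] [ 589.3 -141.7   52. ] [np.float64(57.4), np.float64(85.5), np.float64(60.3), np.float64(97.8)]
beaker [[665. 425.  61.]]
jar [[690. 337.  86.]]
bottle [[658. 256. 102.]]
```

```bash
cat >> h.py <<'E'
U=1.81; V=.193
u=np.array([np.cos(U),np.sin(U)]); v=np.array([np.cos(V),np.sin(V)])
PC=np.array([516.5,285.5]); STOP=np.array([589.5,-146.]); 
def th():
    x,y,z,w=manip.sense()['ee_rot']; return np.arctan2(2*(x*y+z*w),1-2*(y*y+z*z))
def go(x,y,z,t):
    s=manip.sense(); p=s['eef_pos']; a=th(); dx,dy,dz=np.array([x,y,z])-p
    print('delta',np.round([dx*np.cos(a)+dy*np.sin(a),dx*np.sin(a)-dy*np.cos(a),-dz],1),'yaw',round((a-t+np.pi)%(2*np.pi)-np.pi,3),'| at',p.round(1),round(a,3),'F',s['ft_force'].round(1),'t',round(s['time'],2),'open',round(s['opening'],1),s['gripper_force'])
E
python3 -c "
from h import *
go(*(PC-36*u),120,U)"
```

```text
delta [ 571.8 -656.4  110.8] yaw -1.549 | at [ 141.8 -531.1  230.8] 0.261 F [-0.3  0.8  0.4] t 0.1 open 85.6 0.0
```

>>> drive_tool([
  {"claw": 0, "delta_pos": [40, -46, 4], "yaw": -0.18},
  {"claw": 0, "delta_pos": [80, -92, 8], "yaw": -0.36},
  {"claw": 0, "delta_pos": [120, -138, 12], "yaw": -0.54},
  {"claw": 0, "delta_pos": [160, -184, 16], "yaw": -0.72},
  {"claw": 0, "delta_pos": [200, -230, 20], "yaw": -0.9},
  {"claw": 0, "delta_pos": [240, -276, 24], "yaw": -1.08},
  {"claw": 0, "delta_pos": [280, -322, 28], "yaw": -1.26},
  {"claw": 0, "delta_pos": [320, -368, 32], "yaw": -1.44},
])

```text
time: 1.1
eef_pos: [356.6, -91.4, 199.3]
ee_rot: [0.658, 0.753, 0.0, 0.0]
ft_force: [1.9, -0.7, -0.4]
opening: 0.2
gripper_force: 0.0
```

```bash
python3 -c "
from h import *
go(*(PC-36*u),100,U)"
```

```text
delta [316.  213.1  99.3] yaw -0.104 | at [356.6 -91.4 199.3] 1.706 F [ 1.9 -0.7 -0.4] t 1.1 open 0.2 0.0
```

>>> drive_tool([
  {"claw": 0, "delta_pos": [50, 34, 16], "yaw": -0.05},
  {"claw": 0, "delta_pos": [100, 68, 32], "yaw": -0.1},
  {"claw": 0, "delta_pos": [150, 102, 48], "yaw": -0.107},
  {"claw": 0, "delta_pos": [200, 136, 64], "yaw": -0.107},
  {"claw": 0, "delta_pos": [250, 170, 80], "yaw": -0.107},
  {"claw": 0, "delta_pos": [300, 203, 95], "yaw": -0.107},
  {"claw": 0, "delta_pos": [317, 213, 99], "yaw": -0.107},
  {"claw": 0, "delta_pos": [317, 213, 99], "yaw": -0.107},
])

```text
time: 2.1
eef_pos: [525.9, 249.5, 99.4]
ee_rot: [0.618, 0.786, -0.001, -0.0]
ft_force: [-0.3, -0.6, -0.6]
opening: -0.3
gripper_force: 0.0
```

```bash
python3 -c "
from h import *
go(*(PC-36*u),56,U)"
```

```text
delta [ 1.3 -0.6 43.4] yaw -0.001 | at [525.9 249.5  99.4] 1.809 F [-0.3 -0.6 -0.6] t 2.1 open -0.3 0.0
```

>>> drive_tool([
  {"claw": 0, "delta_pos": [1, 0, 25], "yaw": 0},
  {"claw": 0, "delta_pos": [1, 0, 40], "yaw": 0},
  {"claw": 0, "delta_pos": [1, 0, 44], "yaw": 0},
  {"claw": 0, "delta_pos": [1, 0, 46], "yaw": 0},
  {"claw": 0, "delta_pos": [1, 0, 48], "yaw": 0},
  {"claw": 0, "delta_pos": [1, 0, 50], "yaw": 0},
  {"claw": 0, "delta_pos": [1, 0, 52], "yaw": 0},
  {"claw": 0, "delta_pos": [1, 0, 53], "yaw": 0},
])

```text
time: 3.1
eef_pos: [526.0, 249.6, 47.2]
ee_rot: [0.619, 0.786, -0.0, -0.0]
ft_force: [0.0, 0.0, 1.1]
opening: 0.3
gripper_force: 0.0
```

>>> drive_tool([
  {"claw": 0, "delta_pos": [0, 0, 0.5], "yaw": 0},
  {"claw": 0, "delta_pos": [0, 0, 1], "yaw": 0},
  {"claw": 0, "delta_pos": [0, 0, 1.5], "yaw": 0},
  {"claw": 0, "delta_pos": [0, 0, 2], "yaw": 0},
  {"claw": 0, "delta_pos": [0, 0, 2.5], "yaw": 0},
  {"claw": 0, "delta_pos": [0, 0, 3], "yaw": 0},
  {"claw": 0, "delta_pos": [0, 0, 3], "yaw": 0},
  {"claw": 0, "delta_pos": [0, 0, 3], "yaw": 0},
])

```text
time: 4.1
eef_pos: [526.0, 249.6, 44.3]
ee_rot: [0.619, 0.786, -0.0, -0.0]
ft_force: [-0.1, -0.2, -0.1]
opening: 0.2
gripper_force: 0.0
```

Run:
```python
from h import *
s=optics.snapshot('side');t=optics.snapshot('top')
o=np.zeros((360,800,3),np.uint8)
o[:,:400]=cv2.resize(s[250:340,305:405],(400,360),interpolation=cv2.INTER_CUBIC)
o[:,400:]=cv2.resize(t[235:325,205:305],(400,360),interpolation=cv2.INTER_CUBIC)
cv2.imwrite('pics/tip.png',o[:,:,::-1])
```

```text
(no output)
```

View pics/tip.png

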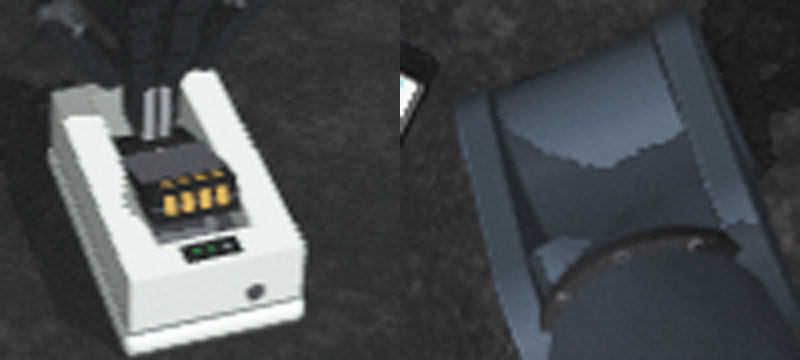

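Side view: the pack is tipped, with its contact face at about (345–364, 292–304) px in the side image and standing clear of the top. I'll check how far back it sits.

Run:
```python
from h import *
for p,z in (((200,178),74),((203,214),56)):
    P=cast('side',[(305+p[0]/4,250+p[1]/4)],z)[0,:2]-PC; print(z,'local x',P@u,'y',P@[-u[1],u[0]])
go(*manip.sense()['eef_pos'][:2],95,U)
```

```text
74 local x 34.29861173682227 y 2.161680569519298
56 local x 41.7061868224291 y 1.8800857783659468
delta [  0.    0.  -50.7] yaw -0.002 | at [526.  249.6  44.3] 1.808 F [ 0.3 -0.2  0.1] t 4.2 open 0.3 0.0
```

>>> drive_tool([
  {"claw": 0, "delta_pos": [0, 0, -15], "yaw": 0},
  {"claw": 30, "delta_pos": [0, 0, -40], "yaw": 0},
  {"claw": 85, "delta_pos": [10, 0, -60], "yaw": 0},
  {"claw": 85, "delta_pos": [40, 0, -60], "yaw": 0},
  {"claw": 85, "delta_pos": [63, 0, -60], "yaw": 0},
  {"claw": 85, "delta_pos": [63, 0, -60], "yaw": 0},
  {"claw": 85, "delta_pos": [63, 0, -60], "yaw": 0},
  {"claw": 85, "delta_pos": [63, 0, -60], "yaw": 0},
])

```text
time: 5.2
eef_pos: [511.5, 310.1, 104.5]
ee_rot: [0.619, 0.785, -0.0, 0.0]
ft_force: [0.3, 0.2, 0.1]
opening: 85.0
gripper_force: 0.0
```

Run:
```python
from h import *
s=optics.snapshot('side')
o=np.zeros((360,800,3),np.uint8)
o=cv2.resize(s[235:340,305:405],(571,600),interpolation=cv2.INTER_CUBIC)
cv2.imwrite('pics/tip2.png',o[:,:,::-1])
go(*(PC+27*u),56,U)
```

```text
delta [ 1.8 -1.  48.4] yaw -0.003 | at [511.5 310.2 104.4] 1.807 F [-0.1 -0.4 -0.4] t 5.25 open 85.1 0.0
```

View pics/tip2.png

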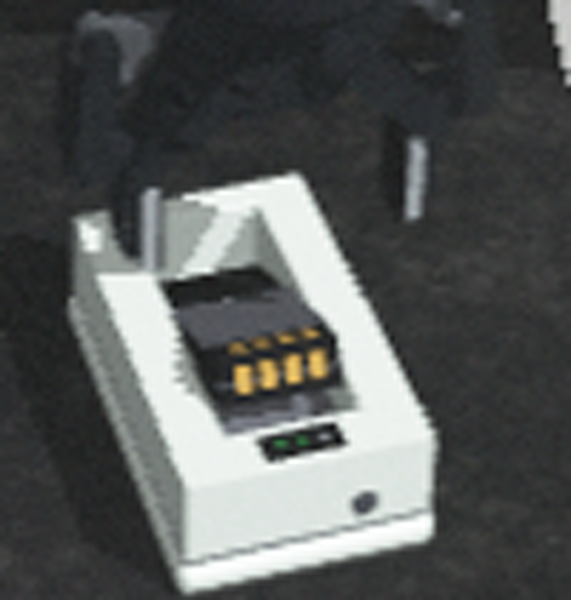

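The pack stays tipped with its flanks clear; the contact face is at local x≈34–42, as the geometry predicts. I'll grip there.

>>> drive_tool([
  {"claw": 85, "delta_pos": [2, -1, 25], "yaw": 0},
  {"claw": 85, "delta_pos": [2, -1, 42], "yaw": 0},
  {"claw": 85, "delta_pos": [2, -1, 50], "yaw": 0},
  {"claw": 60, "delta_pos": [2, -1, 50], "yaw": 0},
  {"claw": 40, "delta_pos": [2, -1, 50], "yaw": 0},
  {"claw": 30, "delta_pos": [2, -1, 50], "yaw": 0},
  {"claw": 30, "delta_pos": [2, -1, 50], "yaw": 0},
  {"claw": 30, "delta_pos": [2, -1, 50], "yaw": 0},
])

```text
time: 6.25
eef_pos: [510.2, 312.7, 54.9]
ee_rot: [0.619, 0.786, 0.001, 0.0]
ft_force: [0.8, -1.1, 6.8]
opening: 44.6
gripper_force: 64.9
```

Run:
```python
from h import *
go(490,20,150,V)
```

```text
delta [-279.8  -88.3  -95.1] yaw 1.615 | at [510.2 312.7  54.9] 1.808 F [ 0.8 -1.1  6.8] t 6.25 open 44.6 64.89761710166931
```

>>> drive_tool([
  {"claw": 30, "delta_pos": [0, 0, -8], "yaw": 0},
  {"claw": 30, "delta_pos": [0, 0, -20], "yaw": 0},
  {"claw": 30, "delta_pos": [0, 0, -35], "yaw": 0},
  {"claw": 30, "delta_pos": [0, 0, -50], "yaw": 0},
  {"claw": 30, "delta_pos": [0, 0, -65], "yaw": 0},
  {"claw": 30, "delta_pos": [0, 0, -80], "yaw": 0},
  {"claw": 30, "delta_pos": [0, 0, -95], "yaw": 0},
  {"claw": 30, "delta_pos": [0, 0, -95], "yaw": 0},
])

```text
time: 7.25
eef_pos: [510.3, 312.8, 150.6]
ee_rot: [0.619, 0.786, 0.001, 0.0]
ft_force: [0.7, 0.3, -1.7]
opening: 44.4
gripper_force: 64.2
```

Run:
```python
from h import *
s=optics.snapshot('side')
cv2.imwrite('pics/lift.png',cv2.resize(s[170:340,285:435],(530,600),interpolation=cv2.INTER_CUBIC)[:,:,::-1])
go(500,20,140,V)
```

```text
delta [-282.1  -78.3    9.7] yaw 1.615 | at [509.9 312.6 149.7] 1.808 F [-0.1 -0.  -2. ] t 7.3 open 44.4 64.18154954910278
```

View pics/lift.png

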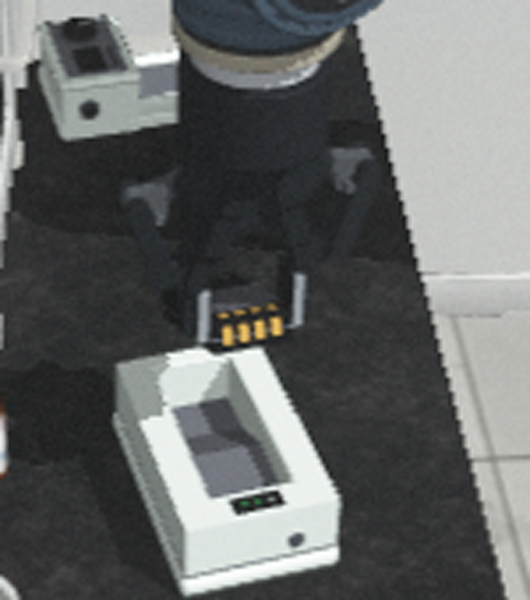

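Lifted: the pack is held by its contact end and the charger is empty. Next I move to open worktop and turn.

>>> drive_tool([
  {"claw": 30, "delta_pos": [-30, -8, 0], "yaw": 0.15},
  {"claw": 30, "delta_pos": [-65, -18, 0], "yaw": 0.33},
  {"claw": 30, "delta_pos": [-105, -29, 0], "yaw": 0.51},
  {"claw": 30, "delta_pos": [-145, -40, 0], "yaw": 0.69},
  {"claw": 30, "delta_pos": [-185, -51, 0], "yaw": 0.87},
  {"claw": 30, "delta_pos": [-220, -61, 0], "yaw": 1.05},
  {"claw": 30, "delta_pos": [-255, -71, 0], "yaw": 1.23},
  {"claw": 30, "delta_pos": [-282, -78, 0], "yaw": 1.41},
])

```text
time: 8.3
eef_pos: [499.6, 18.8, 148.7]
ee_rot: [0.981, 0.194, -0.001, -0.0]
ft_force: [1.0, -0.2, -1.4]
opening: 44.0
gripper_force: 64.2
```

Run:
```python
from h import *
go(500,20,60,V)
```

```text
delta [ 0.8 -1.  88.7] yaw 0.198 | at [499.6  18.8 148.7] 0.391 F [ 1.  -0.2 -1.4] t 8.3 open 44.0 64.20803189277649
```

>>> drive_tool([
  {"claw": 30, "delta_pos": [0, 0, 15], "yaw": 0.1},
  {"claw": 30, "delta_pos": [0, 0, 35], "yaw": 0.18},
  {"claw": 30, "delta_pos": [0, 0, 55], "yaw": 0.18},
  {"claw": 30, "delta_pos": [0, 0, 75], "yaw": 0.18},
  {"claw": 30, "delta_pos": [0, 0, 90], "yaw": 0.18},
  {"claw": 30, "delta_pos": [0, 0, 98], "yaw": 0.18},
  {"claw": 30, "delta_pos": [0, 0, 104], "yaw": 0.18},
  {"claw": 30, "delta_pos": [0, 0, 108], "yaw": 0.18},
])

```text
time: 9.3
eef_pos: [501.2, 20.2, 41.8]
ee_rot: [0.994, 0.109, 0.001, 0.0]
ft_force: [4.4, 2.9, 9.3]
opening: 44.4
gripper_force: 65.3
```

>>> drive_tool([
  {"claw": 30, "delta_pos": [0, 0, 2], "yaw": 0},
  {"claw": 30, "delta_pos": [0, 0, 4], "yaw": 0},
  {"claw": 30, "delta_pos": [0, 0, 6], "yaw": 0},
  {"claw": 30, "delta_pos": [0, 0, 8], "yaw": 0},
  {"claw": 30, "delta_pos": [0, 0, 10], "yaw": 0},
  {"claw": 30, "delta_pos": [0, 0, 12], "yaw": 0},
  {"claw": 30, "delta_pos": [0, 0, 14], "yaw": 0},
  {"claw": 30, "delta_pos": [0, 0, 16], "yaw": 0},
])

```text
time: 10.3
eef_pos: [503.2, 20.1, 27.1]
ee_rot: [0.994, 0.109, 0.003, 0.0]
ft_force: [6.6, 2.2, 9.2]
opening: 44.4
gripper_force: 66.3
```

>>> drive_tool([
  {"claw": 30, "delta_pos": [0, 0, 3], "yaw": 0},
  {"claw": 30, "delta_pos": [0, 0, 6], "yaw": 0},
  {"claw": 30, "delta_pos": [0, 0, 9], "yaw": 0},
  {"claw": 30, "delta_pos": [0, 0, 12], "yaw": 0},
  {"claw": 30, "delta_pos": [0, 0, 14], "yaw": 0},
  {"claw": 30, "delta_pos": [0, 0, 16], "yaw": 0},
  {"claw": 30, "delta_pos": [0, 0, 17], "yaw": 0},
  {"claw": 30, "delta_pos": [0, 0, 17], "yaw": 0},
])

```text
time: 11.3
eef_pos: [502.3, 20.1, 9.6]
ee_rot: [0.994, 0.109, 0.002, 0.0]
ft_force: [5.0, 1.8, 6.8]
opening: 45.1
gripper_force: 65.7
```

Run:
```python
from h import *
s=optics.snapshot('side')
cv2.imwrite('pics/lay.png',cv2.resize(s[150:280,285:435],(600,520),interpolation=cv2.INTER_CUBIC)[:,:,::-1])
go(500,20,5,V)
```

```text
delta [-2.2 -0.4  4.6] yaw 0.025 | at [502.3  20.1   9.6] 0.218 F [4.3 1.4 6.9] t 11.35 open 44.5 65.74354648590088
```

View pics/lay.png

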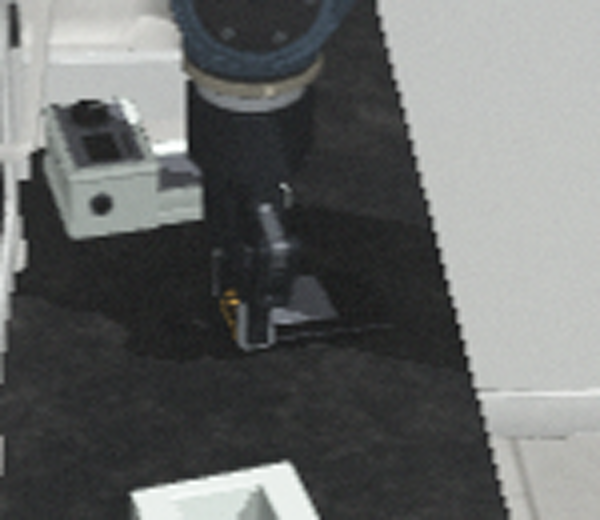

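The pack is nearly flat, contacts pointing at the hood side. I'll go down a little more, then release.

>>> drive_tool([
  {"claw": 30, "delta_pos": [0, 0, 1.5], "yaw": 0},
  {"claw": 30, "delta_pos": [0, 0, 3], "yaw": 0},
  {"claw": 30, "delta_pos": [0, 0, 3], "yaw": 0},
  {"claw": 60, "delta_pos": [0, 0, 3], "yaw": 0},
  {"claw": 75, "delta_pos": [0, 0, 3], "yaw": 0},
  {"claw": 75, "delta_pos": [0, 0, -20], "yaw": 0},
  {"claw": 75, "delta_pos": [0, 0, -65], "yaw": 0},
  {"claw": 75, "delta_pos": [0, 0, -100], "yaw": 0},
])

```text
time: 12.35
eef_pos: [500.1, 20.1, 109.7]
ee_rot: [0.994, 0.109, 0.0, 0.0]
ft_force: [0.5, 0.7, 0.4]
opening: 74.7
gripper_force: 0.0
```

>>> drive_tool([
  {"claw": 75, "delta_pos": [-5, -60, 0], "yaw": 0},
  {"claw": 75, "delta_pos": [-10, -120, 0], "yaw": 0},
  {"claw": 75, "delta_pos": [-20, -180, 0], "yaw": 0},
  {"claw": 75, "delta_pos": [-30, -180, 0], "yaw": 0},
  {"claw": 75, "delta_pos": [-30, -180, 0], "yaw": 0},
  {"claw": 75, "delta_pos": [-30, -180, 0], "yaw": 0},
  {"claw": 75, "delta_pos": [-30, -180, 0], "yaw": 0},
  {"claw": 75, "delta_pos": [-30, -180, 0], "yaw": 0},
])

```text
time: 13.35
eef_pos: [432.4, 188.9, 108.3]
ee_rot: [0.994, 0.108, 0.0, 0.0]
ft_force: [-0.3, 0.5, -0.1]
opening: 74.9
gripper_force: 0.0
```

Run:
```python
from h import *
s=optics.snapshot('side');t=optics.snapshot('top')
c=proj('top',[480,20,20])[0].astype(int);d=proj('side',[480,20,20])[0].astype(int); print(c,d)
o=np.zeros((400,800,3),np.uint8)
g=lambda im:np.clip(im.astype(float)*1.8,0,255).astype(np.uint8)
o[:,:400]=cv2.resize(g(t[c[1]-40:c[1]+40,c[0]-40:c[0]+40]),(400,400),interpolation=cv2.INTER_CUBIC)
o[:,400:]=cv2.resize(g(s[d[1]-40:d[1]+40,d[0]-40:d[0]+40]),(400,400),interpolation=cv2.INTER_CUBIC)
cv2.imwrite('pics/flat.png',o[:,:,::-1])
go(480,20,60,V)
```

```text
[363 291] [354 227]
delta [ 10.3 175.4  48.3] yaw 0.024 | at [432.2 189.1 108.3] 0.217 F [-0.5  0.5  0.3] t 13.45 open 74.9 0.0
```

View pics/flat.png

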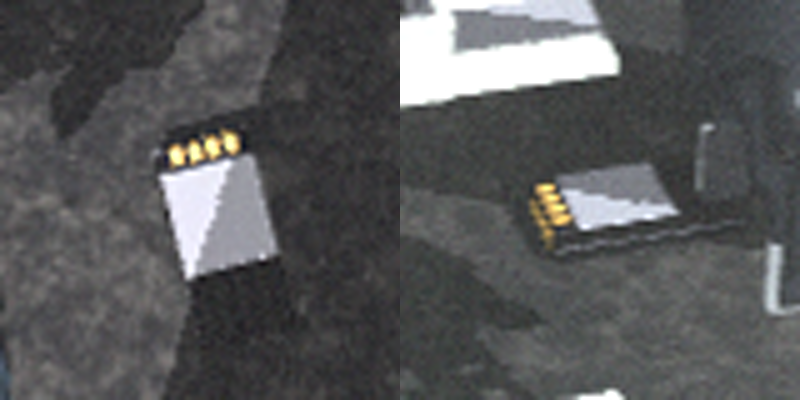

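Flat on the worktop. The label's top corners are at tile (158,175), (252,153), (277,257), (187,280), with the contacts pointing away from the robot. I'll locate the pack using the label's known position from the first picture.

Run:
```python
from h import *
a=np.array([(105,170),(194,145)])/4+[210,240]-.4
print('label in pack x', (cast('top',a,53)[:,:2]-PC)@u, (cast('side',np.array([(140,435),(215,500)])/4+[305,180],53)[:,:2]-PC)@u)
f=lambda p:np.array(p)/5+[323,251]-.4
L=cast('top',f([(158,175),(252,153),(277,257),(187,280)]),20)[:,:2]
m1=(L[0]+L[1])/2;m2=(L[2]+L[3])/2
print(L.round(1).tolist(),'mid',m1,m2,'len',np.linalg.norm(m1-m2),'wid',np.linalg.norm(L[0]-L[1]),np.linalg.norm(L[2]-L[3]))
for p,q in ((L[3],L[0]),(L[2],L[1]),(m2,m1)): d=p-q; print('ang',np.arctan2(-d[1],-d[0]))
b=cast('top',f([(175,155),(232,141)]),20)[:,:2]; print('brass mid',b.mean(0))
```

```text
label in pack x [ 43.86903016 -11.86486541] [-11.04732058  44.5369318 ]
[[494.1, 43.2], [503.7, -3.1], [452.6, -14.0], [442.5, 30.4]] mid [498.92206811  20.03323301] [447.56394369   8.20149088] len 52.70338760887573 wid 47.34404719088602 45.47233893842589
ang 0.24392728514653156
ang 0.2086193454072222
ang 0.2264266298500932
brass mid [506.76887738  20.56277891]
```

Run:
```python
from h import *
f=lambda p:np.array(p)/5+[314,187]-.4
A=.22; a=np.array([np.cos(A),np.sin(A)]); n=np.array([-a[1],a[0]])
for nm,p,z in (('bottom near corner',(548,255),0),('label near front',(578,230),20),('label near rear',(680,213),20),('label far front',(556,175),20),('label far rear',(645,163),20)):
    P=cast('side',[f(np.array(p)-[400,0])],z)[0,:2]; print(nm,P.round(1),((P-[458.8,10.7])@a).round(1),((P-[458.8,10.7])@n).round(1))
```

```text
bottom near corner [509.5  34.9] 54.7 12.6
label near front [495.3  41.1] 42.2 21.7
label near rear [443.1  29.2] -11.3 21.4
label far front [503.   -6.2] 39.4 -26.2
label far rear [456.4 -14.8] -7.9 -24.3
```

```bash
python3 -c "
from h import *
go(430.7,4,50,.22)"
```

```text
delta [-41.3 180.4  58.3] yaw -0.003 | at [432.2 189.1 108.3] 0.217 F [-0.5  0.5  0.3] t 13.45 open 74.9 0.0
```

>>> drive_tool([
  {"claw": 75, "delta_pos": [-14, 55, 0], "yaw": 0},
  {"claw": 75, "delta_pos": [-28, 110, 0], "yaw": 0},
  {"claw": 75, "delta_pos": [-41, 165, 0], "yaw": 0},
  {"claw": 75, "delta_pos": [-41, 180.5, 0], "yaw": 0},
  {"claw": 75, "delta_pos": [-41, 180.5, 30], "yaw": 0},
  {"claw": 75, "delta_pos": [-41, 180.5, 58], "yaw": 0},
  {"claw": 75, "delta_pos": [-41, 180.5, 70], "yaw": 0},
  {"claw": 75, "delta_pos": [-41, 180.5, 70], "yaw": 0},
])

```text
time: 14.45
eef_pos: [430.8, 4.6, 38.0]
ee_rot: [0.994, 0.109, -0.001, -0.0]
ft_force: [-0.4, -0.2, 0.7]
opening: 74.7
gripper_force: 0.0
```

```bash
python3 -c "
from h import *
go(430.7,4,8.5,.22)"
```

```text
delta [-0.3  0.6 29.5] yaw -0.002 | at [430.8   4.6  38. ] 0.218 F [-0.4 -0.2  0.7] t 14.45 open 74.7 0.0
```

>>> drive_tool([
  {"claw": 75, "delta_pos": [0, 0.5, 15], "yaw": 0},
  {"claw": 75, "delta_pos": [0, 0.5, 25], "yaw": 0},
  {"claw": 75, "delta_pos": [0, 0.5, 29.5], "yaw": 0},
  {"claw": 60, "delta_pos": [0, 0.5, 29.5], "yaw": 0},
  {"claw": 40, "delta_pos": [0, 0.5, 29.5], "yaw": 0},
  {"claw": 30, "delta_pos": [0, 0.5, 29.5], "yaw": 0},
  {"claw": 30, "delta_pos": [0, 0.5, 29.5], "yaw": 0},
  {"claw": 30, "delta_pos": [0, 0.5, 29.5], "yaw": 0},
])

```text
time: 15.45
eef_pos: [431.2, 3.8, 9.4]
ee_rot: [0.994, 0.109, 0.0, 0.0]
ft_force: [-1.8, -0.0, 5.4]
opening: 44.2
gripper_force: 60.6
```

>>> drive_tool([
  {"claw": 30, "delta_pos": [0, 0, -3], "yaw": 0},
  {"claw": 30, "delta_pos": [0, 0, -10], "yaw": 0},
  {"claw": 30, "delta_pos": [0, 0, -20], "yaw": 0},
  {"claw": 30, "delta_pos": [0, 0, -35], "yaw": 0},
  {"claw": 30, "delta_pos": [0, 0, -50], "yaw": 0},
  {"claw": 30, "delta_pos": [0, 0, -65], "yaw": 0},
  {"claw": 30, "delta_pos": [0, 0, -75], "yaw": 0},
  {"claw": 30, "delta_pos": [0, 0, -75], "yaw": 0},
])

```text
time: 16.45
eef_pos: [431.4, 3.8, 84.6]
ee_rot: [0.994, 0.109, 0.001, 0.0]
ft_force: [-0.5, -0.0, -1.5]
opening: 44.0
gripper_force: 61.4
```

Run:
```python
from h import *
s=optics.snapshot('side')
d=proj('side',[450,10,90])[0].astype(int); print(d)
g=lambda im:np.clip(im.astype(float)*1.8,0,255).astype(np.uint8)
cv2.imwrite('pics/held.png',cv2.resize(g(s[d[1]-50:d[1]+50,d[0]-60:d[0]+60]),(720,600),interpolation=cv2.INTER_CUBIC)[:,:,::-1])
go(*(STOP-80*v-60*v),100,V)
```

```text
[367 201]
delta [-17.7 177.  -16. ] yaw 0.025 | at [431.1   3.8  84. ] 0.218 F [-0.7  0.8 -1.9] t 16.5 open 44.0 61.44476652145386
```

View pics/held.png

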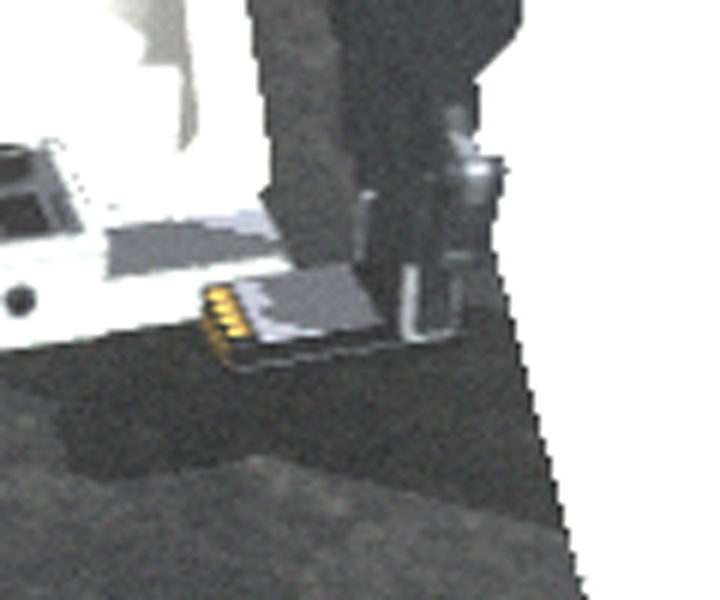

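Held level by the ribbed half. The contact end's lower near corner is at tile (233,368), the label's near front at (262,338), and the label's near rear at (385,322). I'll compute the contact-end offset from the TCP.

Run:
```python
from h import *
f=lambda p:np.array(p)/6+[307,151]-.4
A=.218; a=np.array([np.cos(A),np.sin(A)]); n=np.array([-a[1],a[0]]); T=np.array([431.1,3.8])
for nm,p,z in (('bot near',(233,370),74.6),('label nf',(262,338),94.6),('label nr',(385,322),94.6),('label ff',(232,278),94.6),('label fr',(348,263),94.6),('top far corner',(203,285),94.6)):
    P=cast('side',[f(p)],z)[0,:2]; print(nm,((P-T)@a).round(1),((P-T)@n).round(1))
```

```text
bot near 78.1 10.2
label nf 69.1 19.2
label nr 17.9 21.2
label ff 68.2 -26.2
label fr 18.6 -24.5
top far corner 81.2 -24.2
```

```bash
sed -i 's/-146\.\])/-146.5])/' h.py; python3 -c "
from h import *
go(*(STOP-120*v),84,V)"
```

```text
delta [  2.2 178.    0. ] yaw 0.025 | at [431.1   3.8  84. ] 0.218 F [-0.7  0.8 -1.9] t 16.5 open 44.0 61.44476652145386
```

>>> drive_tool([
  {"claw": 30, "delta_pos": [0, 25, 0], "yaw": 0.01},
  {"claw": 30, "delta_pos": [1, 60, 0], "yaw": 0.02},
  {"claw": 30, "delta_pos": [1, 100, 0], "yaw": 0.025},
  {"claw": 30, "delta_pos": [2, 140, 0], "yaw": 0.025},
  {"claw": 30, "delta_pos": [2, 165, 0], "yaw": 0.025},
  {"claw": 30, "delta_pos": [2, 178, 0], "yaw": 0.025},
  {"claw": 30, "delta_pos": [2, 178, 20], "yaw": 0.025},
  {"claw": 30, "delta_pos": [2, 178, 35], "yaw": 0.025},
])

```text
time: 17.5
eef_pos: [471.0, -169.0, 47.7]
ee_rot: [0.995, 0.096, -0.001, -0.0]
ft_force: [0.5, 0.0, -2.4]
opening: 44.1
gripper_force: 61.5
```

Run:
```python
from h import *
go(*(STOP-120*v),24,V)
t=optics.snapshot('top'); cv2.imwrite('pics/pre.png',t[:,:,::-1])
# brass contacts in the top view
h=cv2.cvtColor(t,cv2.COLOR_RGB2HSV); m=cv2.inRange(h,(8,110,60),(30,255,255)); m[:,:395]=0;m[:,470:]=0;m[:215]=0;m[320:]=0
ys,xs=np.nonzero(m); print(len(xs), xs.mean(),ys.mean(),xs.min(),xs.max())
z=manip.sense()['eef_pos'][2]-9.4+20
P=cast('top',[(xs.mean(),ys.mean())],z)[0]; T=manip.sense()['eef_pos'][:2]; print(P, (P[:2]-T)@v,(P[:2]-T)@[-v[1],v[0]], 'vs unit axis',(P[:2]-STOP)@[-v[1],v[0]],(P[:2]-STOP)@v)
```

```text
delta [ 0.6  0.6 23.7] yaw 0.0 | at [ 471.  -169.    47.7] 0.193 F [ 0.5  0.  -2.4] t 17.5 open 44.1 61.531065702438354
39 436.5897435897436 261.35897435897436 430 443
[ 546.78921231 -154.81192428   56.80803479] 77.78122741579219 -1.1324084842091866 vs unit axis 0.034503420874493644 -43.51204752557502
```

>>> drive_tool([
  {"claw": 30, "delta_pos": [-2, 0, 5], "yaw": 0},
  {"claw": 30, "delta_pos": [-2, 0, 10], "yaw": 0},
  {"claw": 30, "delta_pos": [-2, 0, 14], "yaw": 0},
  {"claw": 30, "delta_pos": [-2, 0, 18], "yaw": 0},
  {"claw": 30, "delta_pos": [-2, 0, 21], "yaw": 0},
  {"claw": 30, "delta_pos": [-2, 0, 23], "yaw": 0},
  {"claw": 30, "delta_pos": [-2, 0, 25], "yaw": 0},
  {"claw": 30, "delta_pos": [-2, 0, 25], "yaw": 0},
])

```text
time: 18.55
eef_pos: [469.5, -169.9, 23.7]
ee_rot: [0.995, 0.096, -0.0, -0.0]
ft_force: [-0.2, 0.7, -1.6]
opening: 44.0
gripper_force: 61.6
```

>>> drive_tool([
  {"claw": 30, "delta_pos": [0, 0, 0.5], "yaw": 0},
  {"claw": 30, "delta_pos": [0, 0, 1], "yaw": 0},
  {"claw": 30, "delta_pos": [0, 0, 1.3], "yaw": 0},
  {"claw": 30, "delta_pos": [0, 0, 1.6], "yaw": 0},
  {"claw": 30, "delta_pos": [0, 0, 1.8], "yaw": 0},
  {"claw": 30, "delta_pos": [0, 0, 2], "yaw": 0},
  {"claw": 30, "delta_pos": [0, 0, 2], "yaw": 0},
  {"claw": 30, "delta_pos": [0, 0, 2], "yaw": 0},
])

```text
time: 19.55
eef_pos: [469.6, -170.0, 21.9]
ee_rot: [0.995, 0.096, 0.0, 0.0]
ft_force: [-1.5, 0.3, 1.7]
opening: 44.4
gripper_force: 61.9
```

On the floor between the rails (height matches). Now I slide in.

>>> drive_tool([
  {"claw": 30, "delta_pos": [3, 0, 0], "yaw": 0},
  {"claw": 30, "delta_pos": [7, 0, 0], "yaw": 0},
  {"claw": 30, "delta_pos": [11, 0, 0], "yaw": 0},
  {"claw": 30, "delta_pos": [15, 0, 0], "yaw": 0},
  {"claw": 30, "delta_pos": [19, 0, 0], "yaw": 0},
  {"claw": 30, "delta_pos": [23, 0, 0], "yaw": 0},
  {"claw": 30, "delta_pos": [27, 0, 0], "yaw": 0},
  {"claw": 30, "delta_pos": [31, 0, 0], "yaw": 0},
])

```text
time: 20.55
eef_pos: [500.1, -163.9, 21.9]
ee_rot: [0.995, 0.096, -0.0, -0.0]
ft_force: [-5.0, -1.5, 5.2]
opening: 44.4
gripper_force: 62.4
```

>>> drive_tool([
  {"claw": 30, "delta_pos": [1, 0, 0], "yaw": 0},
  {"claw": 30, "delta_pos": [2, 0, 0], "yaw": 0},
  {"claw": 30, "delta_pos": [3, 0, 0], "yaw": 0},
  {"claw": 30, "delta_pos": [4, 0, 0], "yaw": 0},
  {"claw": 30, "delta_pos": [5, 0, 0], "yaw": 0},
  {"claw": 30, "delta_pos": [6, 0, 0], "yaw": 0},
  {"claw": 30, "delta_pos": [6.5, 0, 0], "yaw": 0},
  {"claw": 30, "delta_pos": [7, 0, 0], "yaw": 0},
])

```text
time: 21.55
eef_pos: [506.7, -162.6, 21.8]
ee_rot: [0.995, 0.096, -0.0, -0.0]
ft_force: [-4.7, -0.9, 6.5]
opening: 44.0
gripper_force: 62.4
```

>>> drive_tool([
  {"claw": 30, "delta_pos": [0.5, 0, 0], "yaw": 0},
  {"claw": 30, "delta_pos": [1, 0, 0], "yaw": 0},
  {"claw": 30, "delta_pos": [1.5, 0, 0], "yaw": 0},
  {"claw": 30, "delta_pos": [2, 0, 0], "yaw": 0},
  {"claw": 30, "delta_pos": [2.5, 0, 0], "yaw": 0},
  {"claw": 30, "delta_pos": [3, 0, 0], "yaw": 0},
  {"claw": 30, "delta_pos": [3.5, 0, 0], "yaw": 0},
  {"claw": 30, "delta_pos": [4, 0, 0], "yaw": 0},
])

```text
time: 22.55
eef_pos: [510.3, -161.9, 21.8]
ee_rot: [0.995, 0.096, -0.001, -0.0]
ft_force: [-8.7, -2.4, 9.0]
opening: 43.9
gripper_force: 62.7
```

>>> drive_tool([
  {"claw": 30, "delta_pos": [0.3, 0, 0], "yaw": 0},
  {"claw": 30, "delta_pos": [0.6, 0, 0], "yaw": 0},
  {"claw": 30, "delta_pos": [0.9, 0, 0], "yaw": 0},
  {"claw": 30, "delta_pos": [1.2, 0, 0], "yaw": 0},
  {"claw": 30, "delta_pos": [1.5, 0, 0], "yaw": 0},
  {"claw": 30, "delta_pos": [1.8, 0, 0], "yaw": 0},
  {"claw": 30, "delta_pos": [2, 0, 0], "yaw": 0},
  {"claw": 30, "delta_pos": [2, 0, 0], "yaw": 0},
])

```text
time: 23.55
eef_pos: [510.4, -161.9, 21.8]
ee_rot: [0.995, 0.096, -0.003, -0.0]
ft_force: [-18.9, -7.0, 16.7]
opening: 44.0
gripper_force: 63.5
```

It's against the stop: the TCP halted at the predicted place and the force rose to 19 N. Ease off, release, rise.

>>> drive_tool([
  {"claw": 30, "delta_pos": [-0.5, 0, 0], "yaw": 0},
  {"claw": 30, "delta_pos": [-1, 0, 0], "yaw": 0},
  {"claw": 55, "delta_pos": [-1, 0, 0], "yaw": 0},
  {"claw": 70, "delta_pos": [-1, 0, 0], "yaw": 0},
  {"claw": 70, "delta_pos": [-1, 0, 0], "yaw": 0},
  {"claw": 70, "delta_pos": [-1, 0, -5], "yaw": 0},
  {"claw": 70, "delta_pos": [-1, 0, -25], "yaw": 0},
  {"claw": 70, "delta_pos": [-1, 0, -60], "yaw": 0},
])

```text
time: 24.55
eef_pos: [511.2, -161.4, 82.0]
ee_rot: [0.995, 0.096, -0.001, -0.0]
ft_force: [0.7, -0.8, -0.5]
opening: 69.8
gripper_force: 0.0
```

>>> drive_tool([
  {"claw": 70, "delta_pos": [-20, 0, -50], "yaw": 0},
  {"claw": 70, "delta_pos": [-50, -50, -90], "yaw": 0},
  {"claw": 70, "delta_pos": [-80, -100, -90], "yaw": 0},
  {"claw": 70, "delta_pos": [-80, -150, -90], "yaw": 0},
  {"claw": 70, "delta_pos": [-80, -200, -90], "yaw": 0},
  {"claw": 70, "delta_pos": [-80, -250, -90], "yaw": 0},
  {"claw": 70, "delta_pos": [-80, -250, -90], "yaw": 0},
  {"claw": 70, "delta_pos": [-80, -250, -90], "yaw": 0},
])

```text
time: 25.55
eef_pos: [385.5, 68.1, 172.1]
ee_rot: [0.995, 0.097, 0.0, 0.0]
ft_force: [0.9, -0.6, 0.1]
opening: 69.8
gripper_force: 0.0
```

Run:
```python
from h import *
t=optics.snapshot('top'); t0=cv2.imread('pics/top0.png')[:,:,::-1]
cv2.imwrite('pics/end.png',t[:,:,::-1]); go(400,0,200,V)
n=np.array([-v[1],v[0]]); h=cv2.cvtColor(t,cv2.COLOR_RGB2HSV)
m=cv2.inRange(h,(8,110,60),(30,255,255))[222:305,405:459]; print('brass px',cv2.countNonZero(m))
# brightness profile along the unit axis at pack top height (pack x -55..20 => unit x)
for off in (-12,0,12):
    P=[np.r_[STOP+(s-45)*v+off*n,32] for s in range(-66,18,3)]
    q=proj('top',P); g=t.mean(2).astype(np.float32); print(off,cv2.remap(g,q[:,0].astype(np.float32)[None],q[:,1].astype(np.float32)[None],1)[0].astype(int).tolist())
for s in(-40,-20,0):
    P=[np.r_[STOP+(s-45)*v+o*n,32] for o in range(-32,33,2)]; q=proj('top',P).astype(np.float32); print(s,cv2.remap(g,q[:,0][None],q[:,1][None],1)[0].astype(int).tolist())
d=cv2.absdiff(t,t0).max(2)[190:240,180:280]; print('bystander diff',d.max(),(d>40).sum())
```

```text
delta [  1.2  69.2 -28. ] yaw -0.001 | at [385.6  67.7 172. ] 0.192 F [ 0.1  0.8 -0.1] t 25.6 open 69.8 0.0
brass px 0
-12 [84, 84, 85, 87, 65, 27, 24, 25, 24, 26, 23, 23, 23, 24, 24, 21, 43, 83, 85, 84, 84, 84, 84, 84, 83, 83, 85, 125]
0 [86, 85, 85, 86, 65, 22, 25, 25, 26, 23, 28, 27, 26, 27, 25, 25, 43, 83, 85, 85, 84, 84, 84, 83, 83, 84, 86, 127]
12 [85, 86, 84, 86, 63, 24, 23, 27, 25, 24, 25, 28, 25, 26, 28, 25, 42, 83, 86, 86, 84, 84, 85, 85, 85, 85, 85, 127]
-40 [170, 175, 174, 158, 125, 62, 33, 28, 22, 22, 25, 25, 25, 25, 24, 22, 24, 27, 25, 19, 22, 25, 24, 23, 24, 25, 22, 17, 20, 65, 109, 143, 166]
-20 [167, 167, 167, 161, 129, 73, 30, 20, 21, 18, 20, 24, 26, 25, 19, 20, 24, 26, 24, 21, 21, 22, 25, 28, 26, 23, 21, 13, 21, 62, 108, 140, 167]
0 [171, 179, 183, 161, 132, 101, 84, 83, 84, 84, 84, 84, 83, 83, 84, 84, 84, 84, 83, 84, 85, 86, 85, 85, 84, 84, 86, 68, 46, 60, 104, 137, 163]
bystander diff 10 0
```

```bash
python3 -c "
from workcell import manip
print(manip.close_job())"
```

```text
the job is handed in; nothing more can be done
None
```

The pack was tipped out of the charger, laid flat on the worktop, then slid contacts-first under the unit's hood to its stop and released. The bottle, jar and beaker show no change in the final top view, and the job is handed in at about 26 s.

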